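# Pack the last copper roll and snap the slide lid home

### The arm

A 7-joint arm with a two-finger parallel gripper is mounted at the origin on the work surface. World frame = base frame: x ahead of the robot, y to its left, z up, the work surface at z = 0. Lengths are in m, angles in rad, forces in N, time in s.
With the tool pointing down it reaches from about 0.425 to 0.95 m from the base axis. Payload 4.7 kg.
Tool frame: the origin (TCP) lies midway between the tips of the shut fingers; the grasp point (between the pads) lies 19 mm behind it; z points along the fingers, x is the direction in which the jaws open and shut, and the axes are right-handed (so a half turn about z gives the same grasp; the last joint's range is limited). The gripper opens to 87 mm and grips with 3 to 60 N. Pads are 19 mm wide; open, the fingers measure 117 mm over their backs; the gripper's body (75 mm by 190 mm) begins 51 mm behind the grasp point.
Start: joints at [-1.226, 0.469, -0.049, 1.532, 0.024, 1.141, -0.082], TCP at [0.246, 0.628, 0.223] pointing down, gripper open.
Joint ranges: [-2.59, 2.59], [-0.33, 1.99], [-1.39, 1.29], [0.1, 2.45], [-1.04, 4.18], [0.21, 1.99], [-2.66, 2.66]. Speed limits (rad/s): [2.57, 2.57, 3.14, 3.14, 3.14, 3.14, 3.14].

### API

Orientations are given as a 3x3 rotation matrix whose columns are the frame's x, y, z axes.
In Python, from plant import robot, vision gives the robot as it stands.
- The arm moves only by the shell command python3 -m creep 'ROWS'. ROWS is JSON, a list of rows, each a list of 3 entries, a list of its own where there are three numbers: the turn, a rotation vector about the world's x, y, z in degrees, then the shift along the world's x, y, z in cm, then the finger opening in cm, from 0 to 8.7. A call has 1 to 20 rows; each row is the pose to reach, as a shift and turn from the pose commanded when the call began; what a row does not reach only later rows make up. A row lasts 1/8 s, in which the tool goes at most 62.5 mm and 10.7 degrees, less where a joint would pass 70% of its speed; a pose out of reach is approached as far as the arm can. A call with a gripper value outside its range is refused whole. The fingers move at their own pace and stop on an object; the grip force is fixed at half the most. Time passes only in rows, so rows that repeat a pose let the fingers close. It gives the time, the measured TCP pose, the force and the opening at its end, in the units of the state.
- robot.observe(): the state, without advancing time (a new reading comes with each control period).
- vision.capture(name): name is "side" or "top" or "wrist"; returns the picture (384x512x3 uint8, red, green, blue); there is no depth.
- vision.calibration(name): a dict with "fx", "fy", "cx", "cy" (pixels), "R" (3x3) and "t" (3): a world point X has camera coordinates R X + t. Camera axes: x right, y down, z forward; pixel columns grow to the right and rows downward; lengths in m; the calibration is good to about 2 mm. A picture is of the moment at which its call begins: read the wrist's pose just before it. calibration takes no time and is no camera call; for the wrist camera it gives the pose at the moment of the call.
- robot.sign_off(): hands the job in, once; it reports no verdict.
The state is a dict: "time_s": time; "q": joint angles; "joint_vel": joint speeds; "joint_torque": joint torques, N m; "ee_pos": TCP position; "ee_rot": TCP orientation; "ft_force": force on the tool from outside, world axes, zero at the start; "ft_torque": the same for the moment, N m; "gripper_width": opening from 0.0 (shut) to 1.0 (fully open).
Only numpy, scipy, OpenCV 4.12 (cv2) and the standard library are available. Lean on these libraries where they do the work, as an engineer would, in place of code of your own. Each camera call takes 0.05 s, during which the arm holds its last target.

### The job

Take the roll of copper washers from the bench and stand it in the empty end compartment of the open grey box, then push the box's blue lid shut along its channel until it has been forced over the end ridge and is fully home. The box is loose and will run up against the steel corner stop as you push; push firmly but do not ram it, keep the box flat on the bench, and leave the other two rolls and the green-lidded box where they are.

Things in the scene. Friction and masses are not known exactly. Their poses are not given: they have to be found in the camera images.
- box: Loose grey plastic slide-lid box of washers, 180 (x) x 100 (y) x 49 mm high, 0.55-0.8 kg. Origin: centre of its underside, z up; the lid closes towards its own +x. A fixed steel corner stop (35 mm high, place not reported) is bolted to the bench round it: end face roughly square to the box (5 deg), 8-40 mm beyond its +x end; side face 4-24 mm beyond its +y side. The box slides at 3-8 N.
- compartment (a point): Centre of the floor of the box's empty compartment: 50 mm towards the box's +x from its origin, 4 mm above its underside. Free room 68 mm (box x) x 84 mm (box y), walls up to 49 mm above the bench, open above while the lid is back. The rest of the box is full of washers to 30 mm.
- ridge_top (a point): Top of the sprung white cross ridge on the low sill at the box's -x end: 86 mm from the box's origin towards -x, 39 mm above its underside. The bead under the lid must ride over it, which takes roughly 11 to 17 N along the box's +x, more than it takes to slide the whole box, so the box moves first until the stop holds it.
- lid: Loose blue lid, a plate 171 x 91 x 4 mm held in the box's side grooves (about 1 mm of play), pulled back 85-100 mm towards the box's -x at the start. Origin in its underside, so placed that when home it reads 0, 0, 40 mm in the box's frame, axes parallel. Plate from x -88 to +83 mm. Its bead meets the ridge 14-17 mm before home and snaps past it in the last 9 mm; then the +x edge is 1 mm from the end wall.
- grip (a point): Centre of the top of the lid's black ribbed thumb grip, near the lid's -x end. The grip is 16 mm (lid x) x 60 mm (lid y) and stands 12 mm above the lid's top face, its top 56 mm above the bench; it can be pushed on its -x face, 8 mm behind this point, where only 3 mm of lid plate lies behind it.
- copper_roll: Loose banded roll of copper-coloured washers, an upright cylinder 32 mm in diameter and 32 mm tall, 0.14 kg, paper band round the middle. Origin: centre of its underside, z along its axis.
- alu_roll: Loose roll of silver aluminium washers, same size as the copper one, standing on the bench; to be left alone. Origin: centre of its underside.
- black_roll: Loose roll of black rubber washers, same size as the copper one, standing on the bench; to be left alone. Origin: centre of its underside.
- full_box: An already packed and closed box, grey with a green lid, 180 (x) x 100 (y) x 56 mm; to be left alone. Origin: centre of its underside.

How it is judged:
By the outcome, as a careful person would: the job done as asked, in the order asked, and still so for the second after the job is handed in, with the robot touching nothing.
It also fails if it takes over 50 s, if anything falls off the work surface, if the arm or the gripper's body presses on something with over 40 N, if the wrist force passes 120 N, or if a joint passes its speed limit or range.

## Working session

There is one attempt and no reset: what is moved stays moved. The work goes in short steps, Python scripts to look and compute and a shell command to move; the robot and the scene stay as the last step left them, time stands still between calls to the robot, and variables do not carry over. Pictures are saved under pics/ and viewed, and the job is handed in when it is done.

```bash
ls; mkdir -p pics; python3 - <<'E'
from plant import robot, vision
import cv2,numpy as np
s=robot.observe();print({k:np.round(v,3).tolist() for k,v in s.items()})
for n in("side","top"):
    im=vision.capture(n);cv2.imwrite(f"pics/{n}0.png",im[:,:,::-1])
    c=vision.calibration(n);print(n,{k:np.round(v,4).tolist() for k,v in c.items()})
E
```

```text
pics
{'time_s': 0.0, 'q': [-1.226, 0.469, -0.049, 1.534, 0.024, 1.141, -0.082], 'joint_vel': [0.001, 0.0, 0.001, 0.001, 0.001, 0.001, -0.001], 'joint_torque': [0.0, -50.798, -0.081, -23.615, -0.061, 0.038, 0.0], 'ee_pos': [0.246, 0.628, 0.221], 'ee_rot': [[0.365, 0.931, -0.001], [0.931, -0.365, -0.002], [-0.002, 0.0, -1.0]], 'ft_force': [-0.085, 0.066, 0.659], 'ft_torque': [0.02, -0.003, -0.01], 'gripper_width': 0.997}
side {'fx': 352.9286, 'fy': 352.9286, 'cx': 246.3739, 'cy': 189.0018, 'R': [[-0.6818, -0.7315, 0.0009], [-0.3856, 0.3584, -0.8502], [0.6216, -0.58, -0.5264]], 't': [0.3538, 0.2647, 0.7881]}
top {'fx': 440.4312, 'fy': 440.4312, 'cx': 254.4135, 'cy': 186.7249, 'R': [[-0.0173, -0.9997, 0.02], [-0.9972, 0.0158, -0.0729], [0.0726, -0.0212, -0.9971]], 't': [-0.0316, 0.513, 1.2678]}
```

View pics/top0.png

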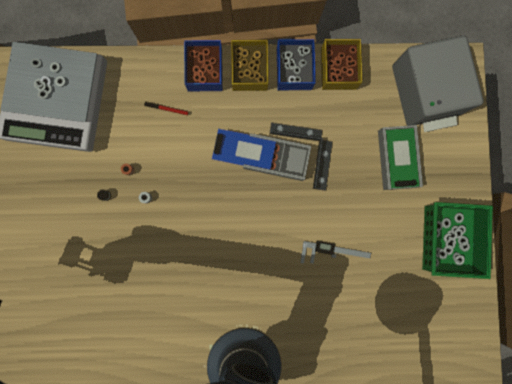

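View pics/side0.png

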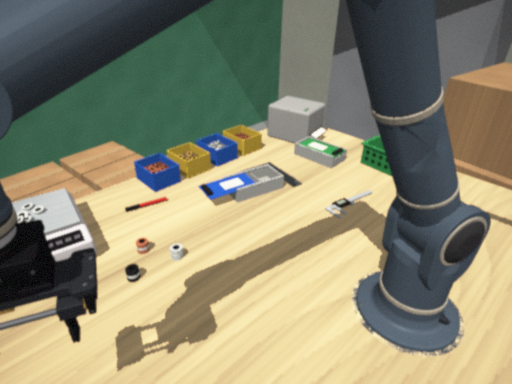

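The top view shows the copper roll at about (127,169), black (104,195) and alu (145,197). The box is around (265,155) with its grip at the left (219,143), and the stop's end face is at right (322,165). Next I'll measure these.

```bash
cat > h.py <<'E'
from plant import robot, vision
import cv2,numpy as np
def ray(c,uv):
    d=np.array([(uv[0]-c['cx'])/c['fx'],(uv[1]-c['cy'])/c['fy'],1.0])
    R=np.array(c['R']);t=np.array(c['t']);return -R.T@t,R.T@d
def onz(c,uv,z):
    o,d=ray(c,uv);return (o+d*(z-o[2])/d[2])
def proj(c,X):
    p=np.array(c['R'])@np.array(X)+np.array(c['t']);return np.array([c['fx']*p[0]/p[2]+c['cx'],c['fy']*p[1]/p[2]+c['cy']])
def save(n,im,crop=None,s=1):
    if crop: x0,y0,x1,y1=crop; im=im[y0:y1,x0:x1]
    cv2.imwrite(f"pics/{n}.png",cv2.resize(im[:,:,::-1],None,fx=s,fy=s,interpolation=cv2.INTER_CUBIC))
E
python3 - <<'E'
from h import *
im=cv2.imread('pics/top0.png')[:,:,::-1]
save('t_box',im,(200,110,350,200),5); save('t_roll',im,(80,145,180,215),7)
im=cv2.imread('pics/side0.png')[:,:,::-1]
save('s_box',im,(190,150,310,220),6); save('s_roll',im,(110,225,200,290),7)
E
```

```text
(no output)
```

View pics/t_box.png

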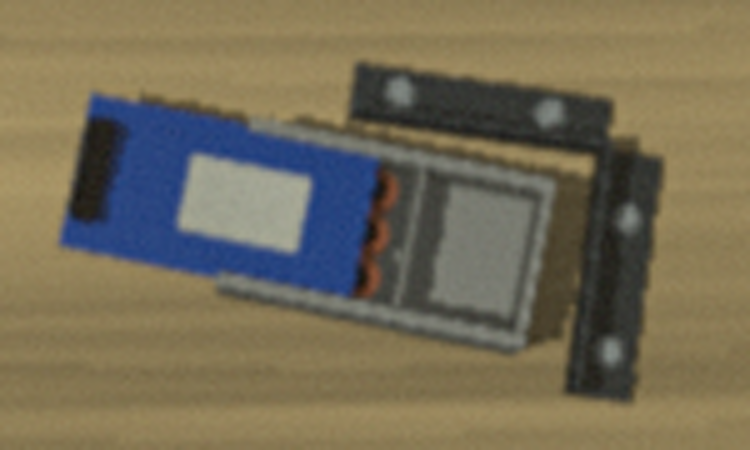

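View pics/t_roll.png

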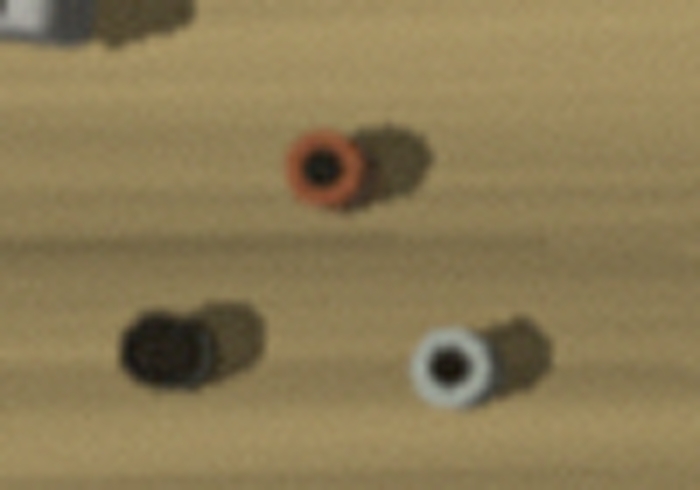

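View pics/s_roll.png

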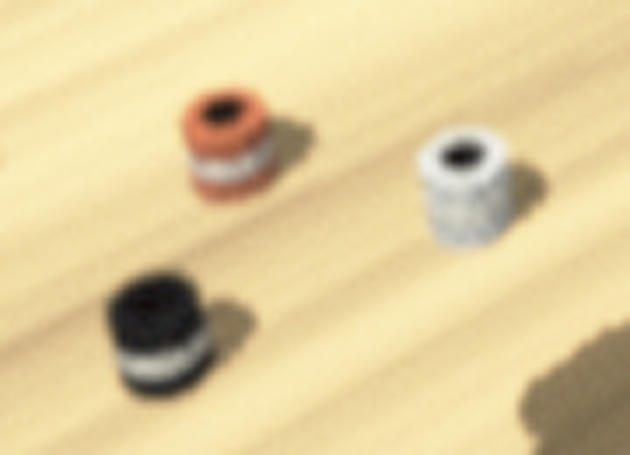

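View pics/s_box.png

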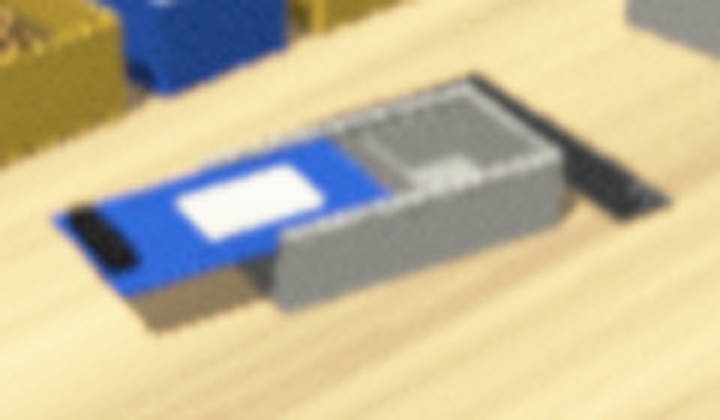

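The crops show the lid back with its corners near (218,129), (276,142), (271,169) and (212,159). The box's +x end runs from (311,146) to (303,180). The copper ring is centred near (126.3,169).

```bash
python3 - <<'E'
from h import *
T=vision.calibration('top');S=vision.calibration('side')
im=cv2.imread('pics/top0.png');hsv=cv2.cvtColor(im,cv2.COLOR_BGR2HSV)
def comp(m,roi):
    x0,y0,x1,y1=roi;z=np.zeros_like(m);z[y0:y1,x0:x1]=m[y0:y1,x0:x1]
    cs,_=cv2.findContours(z,cv2.RETR_EXTERNAL,cv2.CHAIN_APPROX_NONE);return max(cs,key=cv2.contourArea)
r=comp(cv2.inRange(hsv,(0,110,60),(14,255,255)),(110,155,140,185))
(c,rad)=cv2.minEnclosingCircle(r);print('copper',c,rad,onz(T,c,.032), 'rad mm',rad/T['fx']*1.2)
print('shadow-free alt', onz(T,(80+325/7-.5,145+168/7-.5),.032))
print('alu',onz(T,(80+452/7-.5,145+368/7-.5),.032),'blk',onz(T,(80+160/7-.5,145+348/7-.5),.032))
ims=cv2.imread('pics/side0.png');hs=cv2.cvtColor(ims,cv2.COLOR_BGR2HSV)
print('side copper', onz(S,(110+225/7-.5,225+113/7-.5),.032))
# lid
b=comp(cv2.inRange(hsv,(105,120,60),(130,255,255)),(200,120,285,180))
rr=cv2.minAreaRect(b);print('lid rect',rr)
P=np.array([onz(T,p,.044) for p in cv2.boxPoints(rr)]);print(P.round(4));print('lens',np.linalg.norm(P-np.roll(P,1,0),axis=1))
# grip
g=comp(cv2.inRange(hsv,(0,0,0),(180,255,60)),(210,128,226,156))
gr=cv2.minAreaRect(g);print('grip',gr,onz(T,gr[0],.056))
q=lambda u,v:(200+u/5-.4,110+v/5-.4)
for n,u,v,z in [('lid-x+y',93,95,.044),('lid-x-y',60,246,.044),('lid+x+y',380,155,.044),('lid+x-y',355,296,.044),('box+x+y',556,178,.049),('box+x-y',520,352,.049),('box-x-y',217,284,.049),('stopEnd in a',600,150,.035),('stopEnd in b',566,392,.035),('stopSide a',350,120,.035),('stopSide b',598,152,.035)]:
    print(n,onz(T,q(u,v),z).round(4))
E
```

```text
copper (126.30000305175781, 168.6999969482422) 5.94820499420166 [0.5693754  0.32886029 0.032     ] rad mm 0.01620649530539574
shadow-free alt [0.56997154 0.32992761 0.032     ]
alu [0.48663051 0.27778384 0.032     ] blk [0.49677452 0.39687209 0.032     ]
side copper [0.56966743 0.33134302 0.032     ]
lid rect ((244.19512939453125, 149.256103515625), (59.01736831665039, 30.591251373291016), 12.094757080078125)
[[ 0.5951  0.0805  0.044 ]
 [ 0.6819  0.0612  0.044 ]
 [ 0.6435 -0.1049  0.044 ]
 [ 0.5569 -0.0847  0.044 ]]
lens [0.16958359 0.08890675 0.17048294 0.08895616]
grip ((218.37057495117188, 143.5823516845703), (6.18251895904541, 19.849138259887695), 12.528807640075684) [0.63470953 0.06147675 0.056     ]
lid-x+y [0.6805 0.0622 0.044 ]
lid-x-y [0.5929 0.0821 0.044 ]
lid+x+y [ 0.6432 -0.103   0.044 ]
lid+x-y [ 0.5615 -0.0869  0.044 ]
box+x+y [ 0.6275 -0.2039  0.049 ]
box+x-y [ 0.5273 -0.1806  0.049 ]
box-x-y [ 0.569  -0.0077  0.049 ]
stopEnd in a [ 0.646  -0.2322  0.035 ]
stopEnd in b [ 0.5048 -0.2085  0.035 ]
stopSide a [ 0.6657 -0.0866  0.035 ]
stopSide b [ 0.6448 -0.231   0.035 ]
```

```bash
python3 -m creep '[[[0,0,-10],[4,-3.7,0],6],[[0,0,-20],[8,-7.4,-2],6],[[0,0,-30],[12,-11,-4],6],[[0,0,-40],[16,-14.8,-6],6],[[0,0,-50],[20,-18.5,-8],6],[[0,0,-60],[24,-22.2,-9],6],[[0,0,-70],[28,-25.9,-10],6],[[0,0,-80],[31,-28.6,-11],6],[[0,0,-82],[32.4,-29.9,-12],6],[[0,0,-82],[32.4,-29.9,-12],6],[[0,0,-82],[32.4,-29.9,-12],6]]'
python3 - <<'E'
from h import *
c=vision.calibration('wrist')
im=vision.capture('wrist');save('w1',im)
print(proj(c,(.5695,.3295,.032)),robot.observe()['ee_pos'])
E
```

```text
time_s: 1.48
ee_pos: [0.5688, 0.3318, 0.1025]
ee_rot: [[0.974, -0.228, -0.001], [-0.228, -0.974, 0.001], [-0.002, -0.001, -1.0]]
ft_force: [0.2, 0.3, 0.6]
gripper_width: 0.688
[263.11911221 200.83178042] [0.56886502 0.33198422 0.10277308]
```

View pics/w1.png

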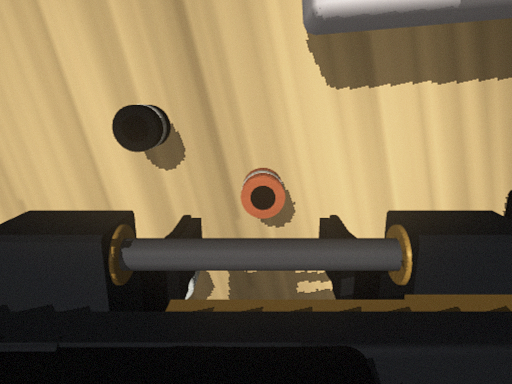

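The wrist view shows the copper roll's top centre at (263,197), against a prediction of (263,201). The black roll is clear at (140,128).

```bash
python3 - <<'E'
from h import *
c=vision.calibration('wrist');print(onz(c,(263,197),.032), robot.observe()['ee_pos'])
E
```

```text
[0.57015645 0.33239634 0.032     ] [0.56886502 0.33198422 0.10277308]
```

```bash
python3 -m creep '[[[0,0,0],[0.1,0,-4],6],[[0,0,0],[0.1,0,-7],6],[[0,0,0],[0.1,0,-9],6],[[0,0,0],[0.1,0,-9.8],6],[[0,0,0],[0.1,0,-9.8],6],[[0,0,0],[0.1,0,-9.8],2],[[0,0,0],[0.1,0,-9.8],2],[[0,0,0],[0.1,0,-9.8],2],[[0,0,0],[0.1,0,-9.8],2],[[0,0,0],[0.1,0,-9.8],2]]'
```

```text
time_s: 2.78
ee_pos: [0.5713, 0.3296, 0.0049]
ee_rot: [[0.973, -0.232, -0.0], [-0.232, -0.973, 0.0], [-0.0, -0.0, -1.0]]
ft_force: [-1.6, -0.1, 4.0]
gripper_width: 0.361
```

```bash
python3 -m creep '[[[0,0,0],[0,0,2],2],[[0,0,0],[0,0,5],2],[[0,0,0],[0,-2,9],2],[[0,0,0],[0.1,-6,12],2],[[0,0,0],[0.3,-11,12],2],[[0,0,0],[0.5,-16,12],2],[[0,0,0],[0.7,-21,12],2],[[0,0,0],[0.8,-26,12],2],[[0,0,0],[1,-31,12],2],[[0,0,0],[1.2,-36,12],2],[[0,0,0],[1.3,-41,12],2],[[0,0,0],[1.4,-45,12],2],[[0,0,0],[1.5,-47.5,12],2],[[0,0,0],[1.5,-48.3,12],2],[[0,0,0],[1.5,-48.3,12],2],[[0,0,0],[1.5,-48.3,12],2]]'
python3 - <<'E'
from h import *
im=vision.capture('wrist');save('w2',im);s=robot.observe();print(s['ee_pos'],s['gripper_width'])
c=vision.calibration('wrist');print(proj(c,(.5866,-.1533,.049)),proj(c,(.6275,-.2039,.049)),proj(c,(.5273,-.1806,.049)))
im=vision.capture('top');save('t2',im,(200,110,350,200),5)
E
```

```text
time_s: 4.78
ee_pos: [0.5867, -0.1516, 0.1246]
ee_rot: [[0.973, -0.23, 0.0], [-0.23, -0.973, 0.001], [-0.0, -0.001, -1.0]]
ft_force: [0.4, 0.0, -2.0]
gripper_width: 0.358
[ 0.58669705 -0.1516875   0.12455726] 0.35815222419266846
[261.66748841 198.20877739] [329.41697626 248.69947887] [193.84812143 249.19814127]
```

View pics/w2.png

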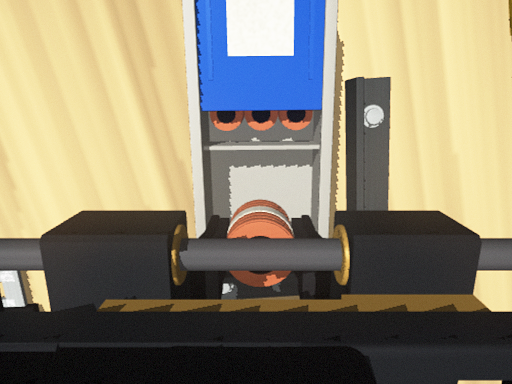

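View pics/t2.png

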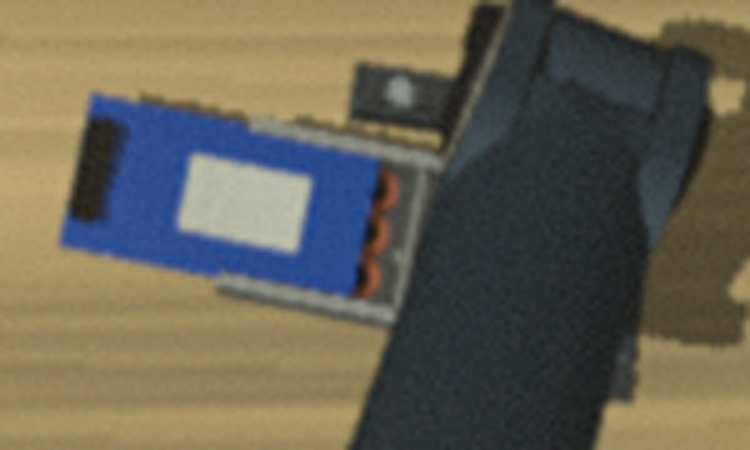

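Divider top at row 146, columns 205–320 (centre 262); box rims at columns about 190 and 333. The roll sits laterally centred. I'll check the distance along the box.

```bash
python3 - <<'E'
from h import *
c=vision.calibration('wrist');e=np.array([-.23,-.973]);n=np.array([.973,-.23]);p=np.array([.5867,-.1516])
for uv,z in [((262,146),.039),((262,110),.044),((205,146),.039),((320,146),.039),((203,110),.044),((321,110),.044)]:
    X=onz(c,uv,z)[:2];print(uv,X,(X-p)@e,(X-p)@n)
E
```

```text
(262, 146) [ 0.59531655 -0.11769031] -0.034975936114158834 0.0005846733920820622
(262, 110) [ 0.60119579 -0.092565  ] -0.06077508242331329 0.0005263515498729573
(205, 146) [ 0.55471235 -0.10807488] -0.034992786228498884 -0.04113475907079287
(320, 146) [ 0.63663738 -0.12747545] -0.0349587886085116 0.043040421128866066
(203, 110) [ 0.56105871 -0.08306153] -0.060790435294626737 -0.04071282560124767
(321, 110) [ 0.64133702 -0.10206946] -0.060759727962162904 0.041769799144379824
```

```bash
python3 -m creep '[[[0,0,0],[0,0,-3],2],[[0,0,0],[0,0,-6],2],[[0,0,0],[0,0,-8.5],2],[[0,0,0],[0,0,-10],2],[[0,0,0],[0,0,-10.8],2],[[0,0,0],[0,0,-11.3],2],[[0,0,0],[0,0,-11.5],2],[[0,0,0],[0,0,-11.5],2]]'
```

```text
time_s: 5.88
ee_pos: [0.5868, -0.1537, 0.01]
ee_rot: [[0.973, -0.232, 0.001], [-0.232, -0.973, -0.0], [0.001, -0.0, -1.0]]
ft_force: [-0.2, 0.0, -1.5]
gripper_width: 0.359
```

```bash
python3 -m creep '[[[0,0,0],[0,0,-0.1],2],[[0,0,0],[0,0,-0.1],3.4],[[0,0,0],[0,0,-0.1],4],[[0,0,0],[0,0,-0.1],4.5],[[0,0,0],[0,0,-0.1],4.5],[[0,0,0],[0,0,1],4.5],[[0,0,0],[0,0,4],4.5],[[0,0,0],[0,0,8],4.5],[[0,0,0],[0,0,12],4],[[0,0,0],[0.3,3,14],1.5],[[0,0,0],[2,8,14],1.5],[[0,0,0],[3,13,14],1.5],[[0,0,0],[4,18,14],1.5],[[0,0,0],[5,23,14],1.5],[[0,0,0],[5.3,24.5,14],1.5],[[0,0,0],[5.3,24.5,14],1.5],[[0,0,0],[5.3,24.5,14],1.5]]'
python3 - <<'E'
from h import *
im=vision.capture('top');save('t3',im,(200,110,350,200),5);cv2.imwrite('pics/t3r.png',im[:,:,::-1])
im=vision.capture('wrist');save('w3',im);print(robot.observe()['ee_pos'])
E
```

```text
time_s: 8.0
ee_pos: [0.6393, 0.0886, 0.1499]
ee_rot: [[0.972, -0.235, 0.0], [-0.235, -0.972, -0.001], [0.0, 0.001, -1.0]]
ft_force: [0.1, -1.0, -0.0]
gripper_width: 0.171
[0.63936645 0.08870126 0.14988278]
```

View pics/t3.png

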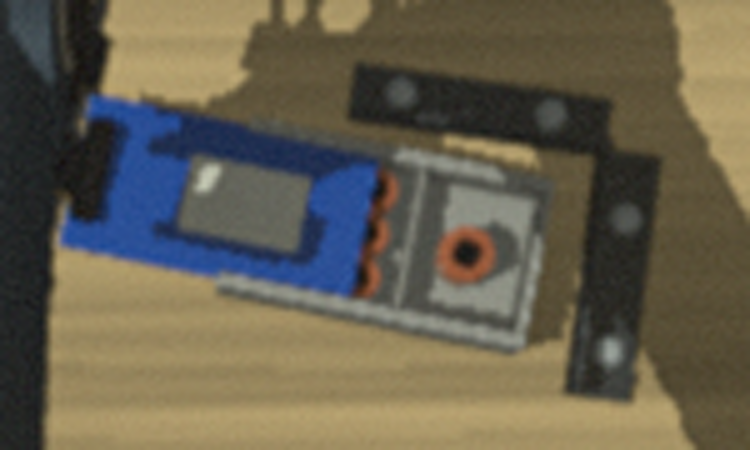

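View pics/w3.png

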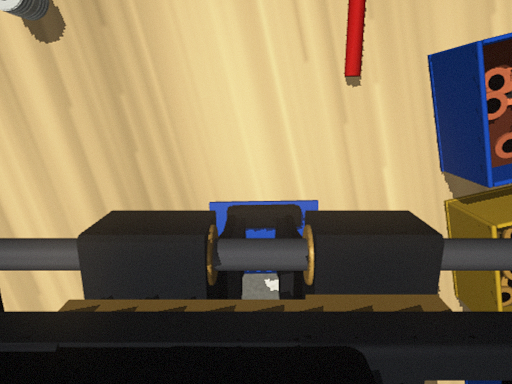

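The roll stands upright in the compartment, with its ring at (292,160). In the wrist view the lid's -x edge is at row 202, columns 210–318.

```bash
python3 - <<'E'
from h import *
c=vision.calibration('wrist');e=np.array([-.23,-.973]);n=np.array([.973,-.23]);p=robot.observe()['ee_pos'][:2]
for uv,z in [((210,202),.044),((318,202),.044),((264,202),.044)]:
    X=onz(c,uv,z)[:2];print(uv,X,(X-p)@e,(X-p)@n)
g=np.array([.6347,.0615]);print((g-p)@e,(g-p)@n)
E
```

```text
(210, 202) [0.59519561 0.08535617] 0.013414070969542584 -0.04220886021421516
(318, 202) [0.68184954 0.06427118] 0.013999365970887436 0.04695496214831658
(264, 202) [0.63851577 0.07481533] 0.013706672512026523 0.002366049698041552
0.027540114518563138 0.0017158320075163723
```

```bash
python3 -m creep '[[[0,0,0],[0.3,0.5,-1],1.5],[[0,0,0],[0.3,0.5,-4],1.5],[[0,0,0],[0.3,0.5,-7],1.5],[[0,0,0],[0.3,0.5,-9],1.5],[[0,0,0],[0.3,0.5,-10.1],1.5],[[0,0,0],[0.3,0.5,-10.1],1.5],[[0,0,0],[0.3,0.5,-10.1],1.5]]'
python3 - <<'E'
from h import *
im=vision.capture('side');save('s4',im,(170,130,320,220),5)
im=vision.capture('top');save('t4',im,(180,100,340,200),5)
E
```

```text
time_s: 8.98
ee_pos: [0.6433, 0.0964, 0.0496]
ee_rot: [[0.973, -0.232, 0.002], [-0.232, -0.973, 0.0], [0.002, -0.001, -1.0]]
ft_force: [0.3, -0.1, 0.2]
gripper_width: 0.171
```

View pics/s4.png

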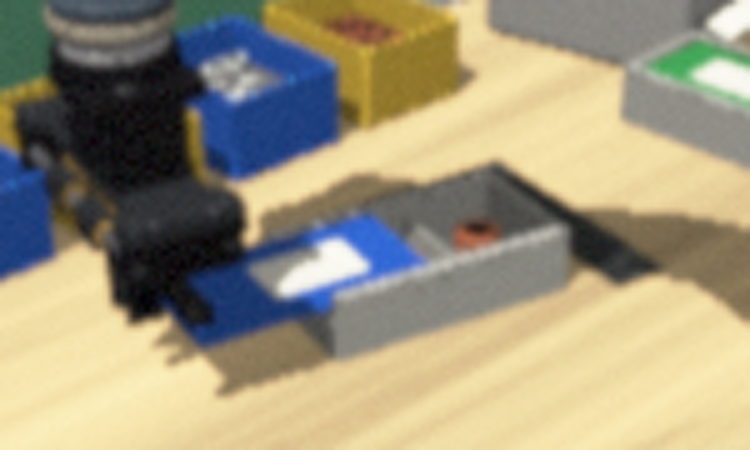

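The side view shows the fingers just behind the grip, at the right height, with the roll upright. Now a gentle push along box +x.

```bash
python3 -m creep '[[[0,0,0],[0,0,-0.2],1.5],[[0,0,0],[-0.1,-0.4,-0.2],1.5],[[0,0,0],[-0.19,-0.8,-0.2],1.5],[[0,0,0],[-0.28,-1.17,-0.2],1.5],[[0,0,0],[-0.37,-1.56,-0.2],1.5],[[0,0,0],[-0.46,-1.94,-0.2],1.5],[[0,0,0],[-0.55,-2.33,-0.2],1.5],[[0,0,0],[-0.64,-2.72,-0.2],1.5],[[0,0,0],[-0.74,-3.1,-0.2],1.5],[[0,0,0],[-0.83,-3.5,-0.2],1.5],[[0,0,0],[-0.92,-3.9,-0.2],1.5],[[0,0,0],[-1.01,-4.28,-0.2],1.5]]'
python3 - <<'E'
from h import *
im=vision.capture('side');save('s5',im,(170,130,320,220),5)
im=vision.capture('top');save('t5',im,(180,100,340,200),5)
E
```

```text
time_s: 10.58
ee_pos: [0.633, 0.0546, 0.0472]
ee_rot: [[0.973, -0.231, 0.002], [-0.231, -0.973, 0.002], [0.001, -0.002, -1.0]]
ft_force: [2.0, 5.8, 3.7]
gripper_width: 0.169
```

View pics/s5.png

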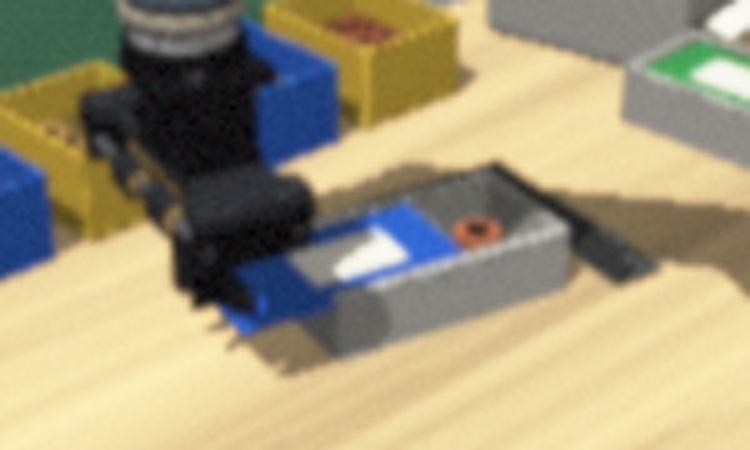

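View pics/t5.png

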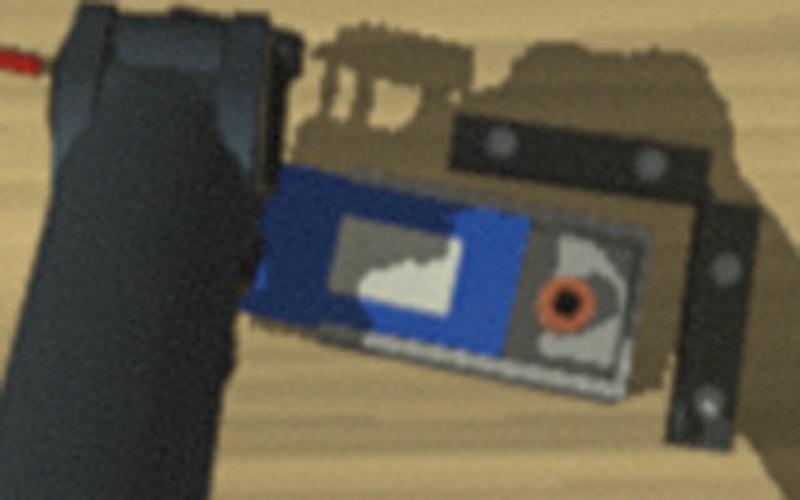

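The lid is sliding (+x edge now at about (284,158)). The box hasn't moved (corner (305,180) unchanged) and the roll is clear.

```bash
python3 -m creep '[[[0,0,0],[-0.09,-0.39,0],1.5],[[0,0,0],[-0.18,-0.78,0],1.5],[[0,0,0],[-0.28,-1.17,0],1.5],[[0,0,0],[-0.37,-1.56,0],1.5],[[0,0,0],[-0.46,-1.94,0],1.5],[[0,0,0],[-0.55,-2.33,0],1.5],[[0,0,0],[-0.64,-2.72,0],1.5],[[0,0,0],[-0.74,-3.1,0],1.5]]'
python3 - <<'E'
from h import *
im=vision.capture('side');save('s6',im,(170,130,320,220),5)
im=vision.capture('top');save('t6',im,(180,100,340,200),5)
E
```

```text
time_s: 11.68
ee_pos: [0.6241, 0.0212, 0.046]
ee_rot: [[0.972, -0.233, -0.002], [-0.233, -0.972, -0.001], [-0.001, 0.001, -1.0]]
ft_force: [-0.4, 0.1, 0.3]
gripper_width: 0.171
```

View pics/t6.png

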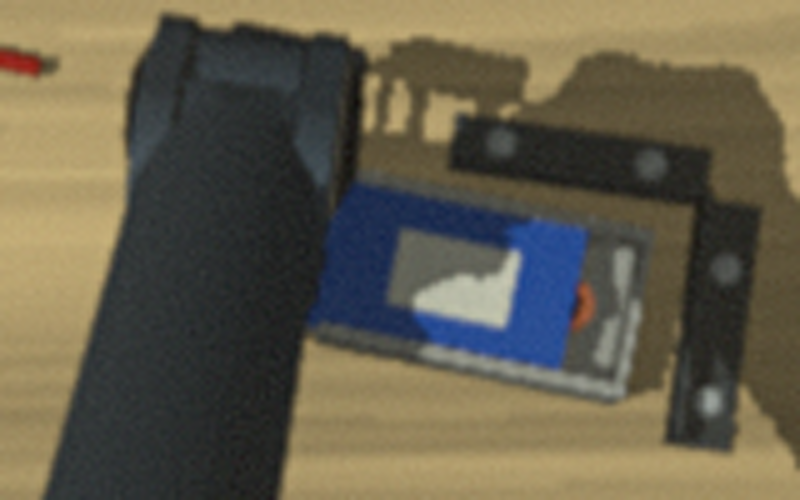

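The lid is about 30 mm short of the end wall, and the box is still in place. I'll slow down for the bead.

```bash
python3 -m creep '[[[0,0,0],[-0.05,-0.2,0.1],1.5],[[0,0,0],[-0.09,-0.39,0.1],1.5],[[0,0,0],[-0.14,-0.58,0.1],1.5],[[0,0,0],[-0.18,-0.78,0.1],1.5],[[0,0,0],[-0.23,-0.97,0.1],1.5],[[0,0,0],[-0.28,-1.17,0.1],1.5],[[0,0,0],[-0.32,-1.36,0.1],1.5],[[0,0,0],[-0.37,-1.56,0.1],1.5],[[0,0,0],[-0.42,-1.75,0.1],1.5],[[0,0,0],[-0.46,-1.94,0.1],1.5]]'
python3 - <<'E'
from h import *
print(robot.observe()['ft_force'])
im=vision.capture('side');save('s7',im,(170,130,320,220),5)
im=vision.capture('top');save('t7',im,(180,100,340,200),5)
E
```

```text
time_s: 13.02
ee_pos: [0.621, 0.0056, 0.048]
ee_rot: [[0.973, -0.231, 0.001], [-0.231, -0.973, 0.003], [0.001, -0.003, -1.0]]
ft_force: [0.8, 6.8, 2.7]
gripper_width: 0.174
[0.82990771 6.76534416 2.70278808]
```

View pics/t7.png

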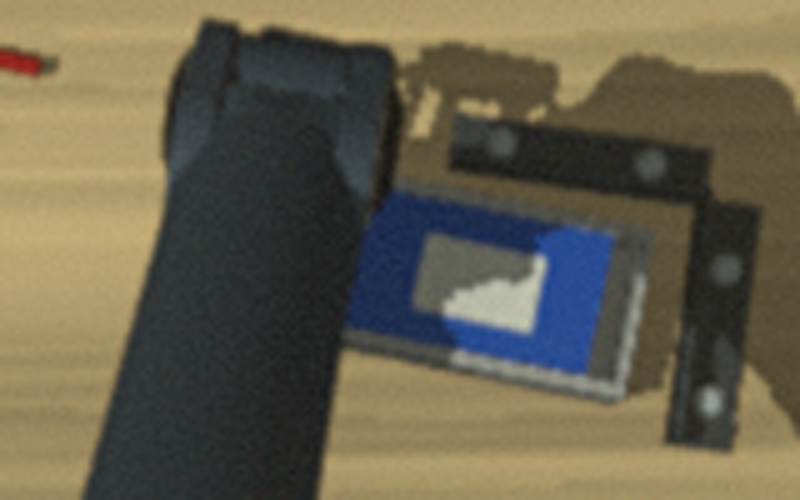

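View pics/s7.png

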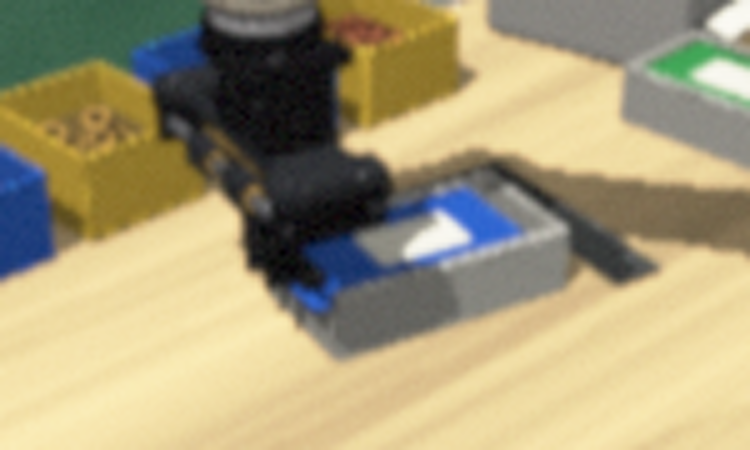

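The lid is now about 16 mm short, with the bead at the ridge. The next push moves the whole box, so I'll keep it slow.

```bash
python3 -m creep '[[[0,0,0],[-0.05,-0.2,0],1.5],[[0,0,0],[-0.09,-0.39,0],1.5],[[0,0,0],[-0.14,-0.58,0],1.5],[[0,0,0],[-0.18,-0.78,0],1.5],[[0,0,0],[-0.23,-0.97,0],1.5],[[0,0,0],[-0.28,-1.17,0],1.5],[[0,0,0],[-0.32,-1.36,0],1.5],[[0,0,0],[-0.37,-1.56,0],1.5],[[0,0,0],[-0.42,-1.75,0],1.5],[[0,0,0],[-0.46,-1.94,0],1.5],[[0,0,0],[-0.51,-2.14,0],1.5]]'
python3 - <<'E'
from h import *
im=vision.capture('side');save('s8',im,(170,130,320,220),5)
im=vision.capture('top');save('t8',im,(180,100,340,200),5)
E
```

```text
time_s: 14.5
ee_pos: [0.6168, -0.0147, 0.0484]
ee_rot: [[0.973, -0.23, 0.003], [-0.23, -0.973, 0.004], [0.002, -0.004, -1.0]]
ft_force: [1.6, 7.2, 2.6]
gripper_width: 0.167
```

View pics/t8.png

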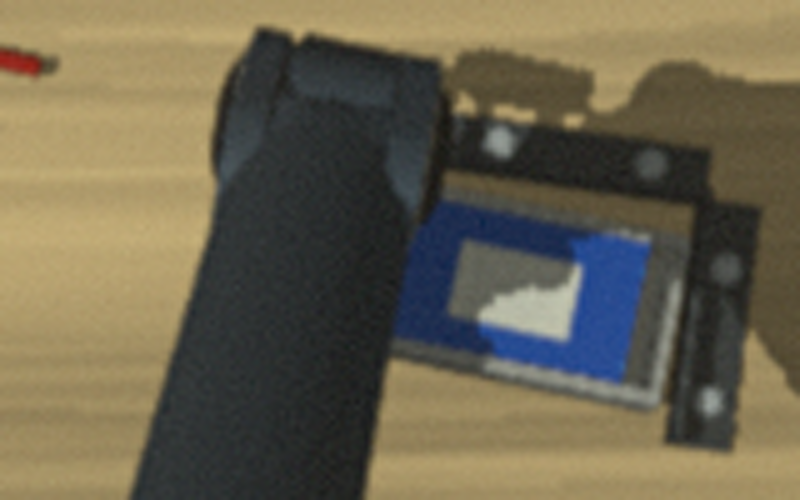

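View pics/s8.png

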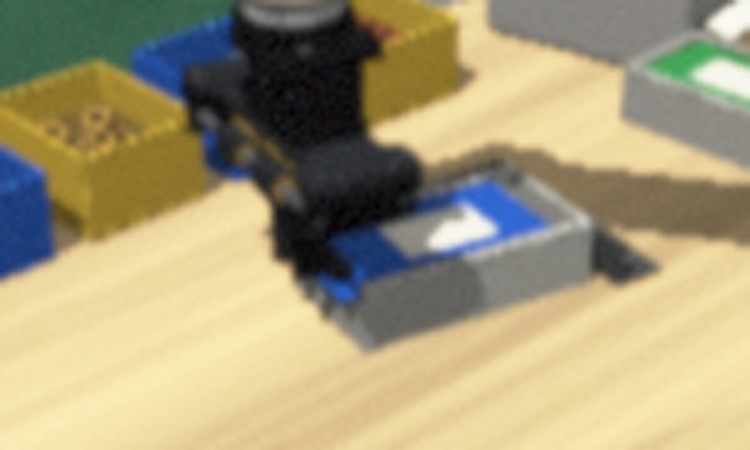

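The box is running toward the stop, with about 5 mm left. It is flat, at about 7 N.

```bash
python3 -m creep '[[[0,0,0],[-0.03,-0.15,0],1.5],[[0,0,0],[-0.07,-0.3,0],1.5],[[0,0,0],[-0.1,-0.45,0],1.5],[[0,0,0],[-0.14,-0.6,0],1.5],[[0,0,0],[-0.17,-0.75,0],1.5],[[0,0,0],[-0.21,-0.9,0],1.5],[[0,0,0],[-0.24,-1.05,0],1.5]]'
python3 - <<'E'
from h import *
im=vision.capture('top');save('t9',im,(180,100,340,200),5)
E
```

```text
time_s: 15.48
ee_pos: [0.6152, -0.0222, 0.0489]
ee_rot: [[0.974, -0.228, 0.004], [-0.228, -0.974, 0.007], [0.002, -0.008, -1.0]]
ft_force: [1.6, 11.9, 4.5]
gripper_width: 0.175
```

View pics/t9.png

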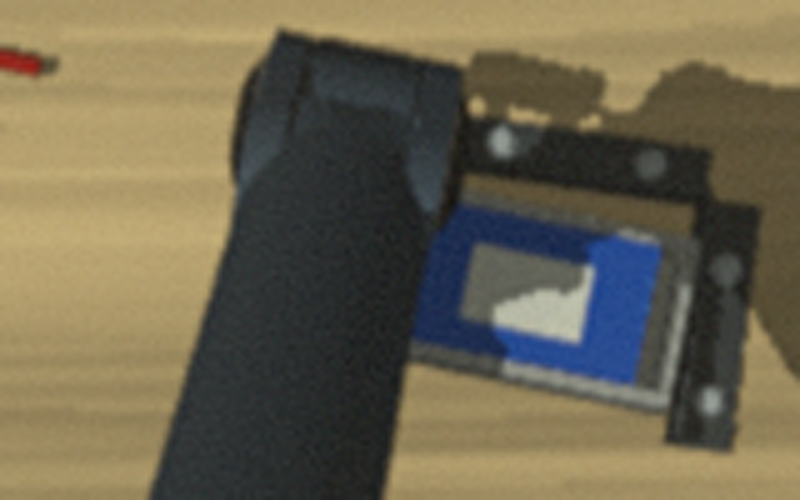

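The box now bears on the stop at about 12 N. I'll raise the push over the ridge in small steps.

```bash
python3 -m creep '[[[0,0,0],[-0.03,-0.15,0],1.5],[[0,0,0],[-0.07,-0.3,-0.05],1.5],[[0,0,0],[-0.1,-0.45,-0.05],1.5],[[0,0,0],[-0.14,-0.6,-0.05],1.5]]'
python3 -m creep '[[[0,0,0],[-0.03,-0.15,0],1.5],[[0,0,0],[-0.07,-0.3,0],1.5],[[0,0,0],[-0.1,-0.45,0],1.5]]'
```

```text
time_s: 16.02
ee_pos: [0.6128, -0.0333, 0.048]
ee_rot: [[0.973, -0.23, 0.003], [-0.23, -0.973, 0.001], [0.002, -0.002, -1.0]]
ft_force: [1.6, 2.6, 2.2]
gripper_width: 0.171
time_s: 16.4
ee_pos: [0.611, -0.0368, 0.0472]
ee_rot: [[0.973, -0.231, 0.001], [-0.231, -0.973, 0.003], [0.0, -0.003, -1.0]]
ft_force: [1.4, 8.8, 2.9]
gripper_width: 0.178
```

```bash
python3 -m creep '[[[0,0,0],[-0.03,-0.15,0],1.5],[[0,0,0],[-0.07,-0.3,0],1.5],[[0,0,0],[-0.1,-0.45,0],1.5],[[0,0,0],[-0.1,-0.45,0],1.5]]'
python3 - <<'E'
from h import *
im=vision.capture('top');save('t10',im,(180,100,340,200),5)
E
```

```text
time_s: 16.9
ee_pos: [0.6106, -0.037, 0.0472]
ee_rot: [[0.974, -0.228, 0.001], [-0.228, -0.974, 0.008], [-0.001, -0.008, -1.0]]
ft_force: [2.5, 13.4, 3.3]
gripper_width: 0.174
```

View pics/t10.png

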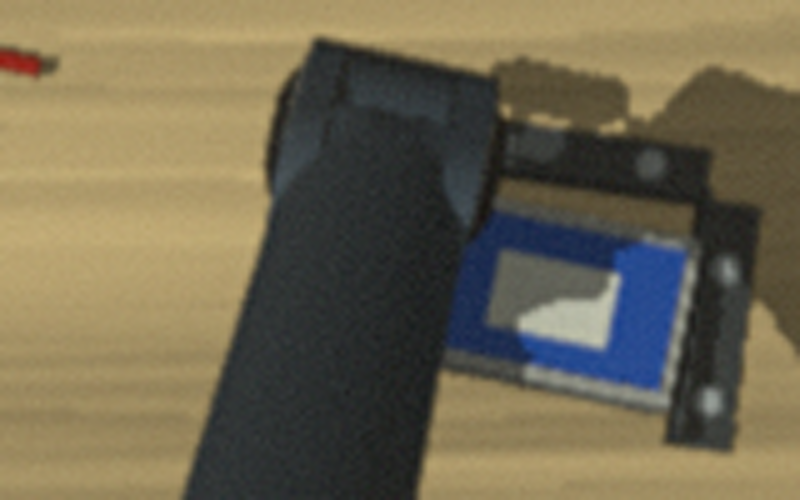

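The lid edge now meets the end wall, and it didn't advance as the force rose from 9 to 13 N. One last press to about 20 N, then back off along -x and lift.

```bash
python3 -m creep '[[[0,0,0],[-0.05,-0.2,0],1.5],[[0,0,0],[-0.09,-0.4,0],1.5],[[0,0,0],[-0.12,-0.5,0],1.5],[[0,0,0],[-0.12,-0.5,0],1.5]]'
python3 -m creep '[[[0,0,0],[0.09,0.4,0],1.5],[[0,0,0],[0.2,0.8,0],1.5],[[0,0,0],[0.4,1.6,0],1.5],[[0,0,0],[0.7,3,0],1.5],[[0,0,0],[1.2,5,2],1.5],[[0,0,0],[1.2,7,6],1.5],[[0,0,0],[1.2,12,12],1.5],[[0,0,0],[-1,18,16],1.5],[[0,0,0],[-3,24,17],1.5],[[0,0,0],[-5,30,17],1.5],[[0,0,0],[-5,30,17],1.5],[[0,0,0],[-5,30,17],1.5]]'
python3 - <<'E'
from h import *
im=vision.capture('top');save('t11',im,(200,110,350,200),5);save('t11f',im)
im=vision.capture('side');save('s11',im,(170,130,320,220),5);save('s11f',im)
E
```

```text
time_s: 17.45
ee_pos: [0.6097, -0.0372, 0.0472]
ee_rot: [[0.974, -0.226, 0.001], [-0.226, -0.974, 0.013], [-0.002, -0.013, -1.0]]
ft_force: [1.3, 20.2, 3.5]
gripper_width: 0.175
time_s: 18.95
ee_pos: [0.5571, 0.2541, 0.2167]
ee_rot: [[0.974, -0.227, -0.001], [-0.227, -0.974, 0.0], [-0.001, 0.0, -1.0]]
ft_force: [0.1, 0.0, 0.1]
gripper_width: 0.17
```

View pics/t11.png

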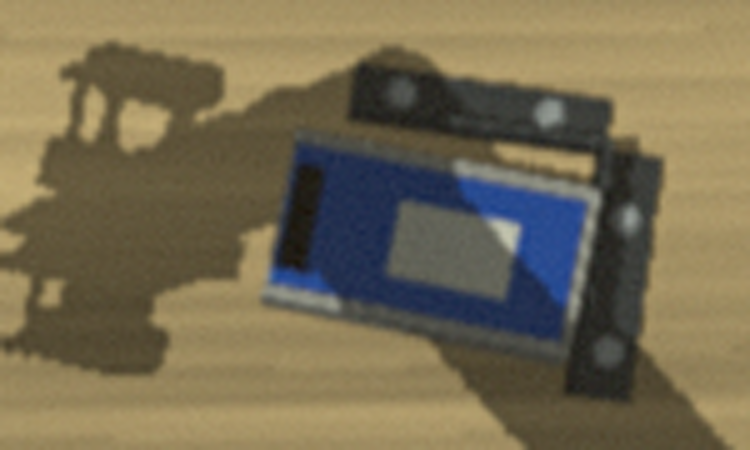

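View pics/s11.png

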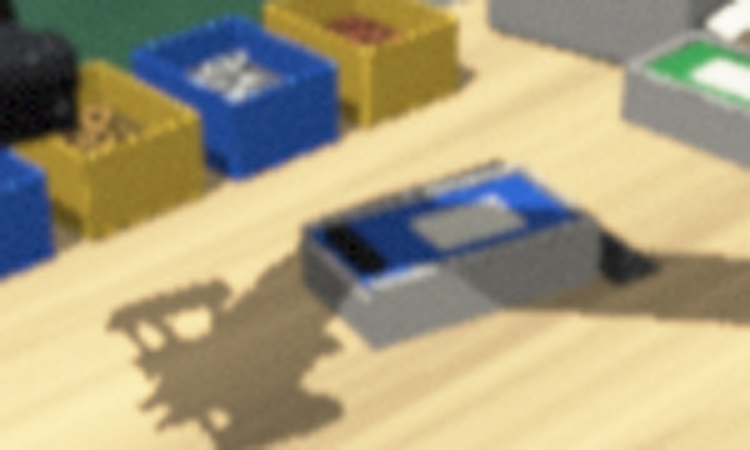

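View pics/t11f.png

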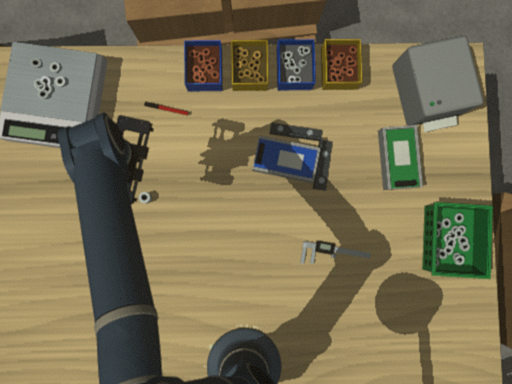

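Lid +x edge at (317,150) sits about 6.5 mm inside the box end, against an expected 7 mm. Its -x edge is flush with the sill and the box is square to the stop. The arm hides the black roll, so I'll check it in the side view.

View pics/s11f.png

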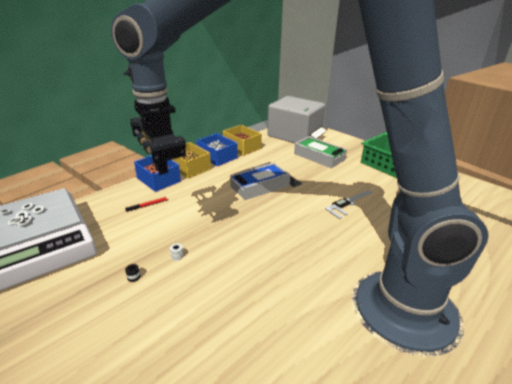

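```bash
python3 - <<'E'
from h import *
a=cv2.imread('pics/side0.png').astype(int);b=cv2.imread('pics/s11f.png').astype(int)
for r in [(123,262,142,282),(168,242,186,262),(295,135,348,165)]:
    x0,y0,x1,y1=r;print(r,np.abs(a-b)[y0:y1,x0:x1].mean().round(2))
E
```

```text
(123, 262, 142, 282) 4.37
(168, 242, 186, 262) 5.36
(295, 135, 348, 165) 4.75
```

The black roll (133,272), alu roll (177,251) and green box (320,150) are all where they started, and the pixel differences there are only noise. I'll hand in.

```bash
python3 -c "
from plant import robot
print(robot.observe()['ft_force']);print(robot.sign_off())"
```

```text
[ 0.08891679 -0.2698959   0.09308115]
the job is handed in; nothing more can be done
None
```

The copper roll is standing in the empty end compartment. The blue lid is shut over the ridge and fully home. I signed off at about 19 s of the 50 s allowed.

**Push:** I pushed the lid slowly on its grip. The box ran up against the stop at about 12 N, then the bead snapped over the ridge. A final press to about 20 N moved the lid no further.

**Last checks:**
- **Lid:** its +x edge is about 6.5 mm inside the box end in the top view, where 7 mm is expected, and its -x edge is flush with the sill.
- **Box:** it is flat on the bench and against the stop.
- **Other items:** the alu roll, black roll and green-lidded box show no movement between the first and last side views.
- **Robot:** it is clear of everything, with about 0 N at the wrist.
- **Not checked:** the closed lid hides the copper roll, so I last saw it upright when the lid was about half closed and saw part of it just before the lid covered it.

No check failed. The only disagreements were 1–3 mm between camera views of the copper roll and the grip.

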